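# Sweep the offcuts into the scrap pan

### The job

Clear the bench after sawing: use the fingers as a broom and sweep the three small wood offcuts along the bench top into the scrap pan through its open front, so that all three lie completely inside the pan. Push them only, do not pick any of them up, and leave the two tins and the block of wax where they stand.

Things in the scene. Friction and masses are not known exactly. Their poses are not given: they have to be found in the camera images.
- scrap_pan: Fixed three-sided pan of grey sheet metal, inside 180 x 180 mm; walls 3 mm thick, 31 mm high; small loop behind the back wall. Origin at bench height, centre of the inside; x points from the open front (x = -90 mm) to the back wall (+90), side walls at y = +-90. Front faces world +y within 0.35 rad. No step at the front: the floor starts level with the bench and rises evenly by 5 mm to the back.
- batten_end: Wood offcut, a light rectangular block 46 x 30 mm and 20 mm high, lying flat. Origin at the centre of its underside, x along its 46 mm side, z up. About 25 g. Slides freely on the bench.
- square_end: Wood offcut, a light square block 34 x 34 mm and 20 mm high, lying flat. Origin at the centre of its underside, z up. About 22 g. Slides freely.
- dowel_end: Wood offcut, a light round disc 36 mm in diameter and 20 mm high, lying on its flat face. Origin at the centre of its underside, z up. About 20 g. Slides freely.
- thread_tin: Small round grey metal tin, 48 mm in diameter, 38 mm high, loose; to be left alone. Origin at the centre of its underside.
- wax_tin: Flat round grey metal tin, 56 mm in diameter, 28 mm high, loose; to be left alone. Origin at the centre of its underside.
- wax_block: Cream-coloured block of wax, 32 x 60 mm, 26 mm high, loose; to be left alone. Origin at the centre of its underside.

How it is judged (in metres and radians):
At the end, for the whole second after the job is handed in: All three offcuts lie at rest inside the scrap pan between its walls, their centres at least 14 mm (batten end), 16 mm (square end) and 17 mm (dowel end) behind the open front and their undersides less than 20 mm above the bench; the two tins and the wax block are within 20 mm of where they started (x of batten_end in the frame of scrap_pan between -0.076 and 0.09 m and y of batten_end in the frame of scrap_pan between -0.09 and 0.09 m and height (world z) of each of batten_end, square_end, dowel_end below 0.02 m and linear speed of each of batten_end, square_end, dowel_end below 0.01 m/s and x of square_end in the frame of scrap_pan between -0.074 and 0.09 m and y of square_end in the frame of scrap_pan between -0.09 and 0.09 m and x of dowel_end in the frame of scrap_pan between -0.073 and 0.09 m and y of dowel_end in the frame of scrap_pan between -0.09 and 0.09 m and distance of each of thread_tin, wax_tin, wax_block from where it was at the start of the episode below 0.02 m); the robot touches nothing.
It fails at once if an offcut was lifted off the bench (its underside more than 20 mm up) (height (world z) of any of batten_end, square_end, dowel_end above 0.02 m).
It fails at once if a tin or the wax block was moved by more than 20 mm (distance of any of thread_tin, wax_tin, wax_block from where it was at the start of the episode above 0.02 m).
It also fails if it takes over 67 s, if anything falls off the work surface, if the arm or the gripper's body presses on something with over 40 N, if the wrist force passes 120 N, or if a joint passes its speed limit or range.

### The arm

A 6-joint arm with a two-finger parallel gripper is mounted at the origin on a cart in front of the work surface, level with it; the furniture and walls round the work are solid. World frame = base frame: x ahead of the robot, y to its left, z up, the work surface at z = 0. Lengths are in mm, angles in rad, forces in N, time in s.
With the tool pointing down it reaches from about 300 to 875 mm from the base axis. Payload 6.4 kg.
Tool frame: the origin (TCP) lies where the fingers leave the gripper's body, on its centre line; the fingertips stand 73 mm ahead of it and the grasp point (between the pads) lies 54 mm ahead of it; z points along the fingers, y is the line along which they close (so a half turn about z gives the same grasp; the last joint's range is limited). The gripper opens to 85 mm and grips with 20 to 120 N. Pads are 22 mm wide; open, the fingers measure 114 mm over their backs; the gripper's body (76 mm by 85 mm) begins 54 mm behind the grasp point. The pads swing forward as they close: fully open they stand 13 mm farther back than shut.
Start: joints at [-1.404, 0.181, 1.607, -0, 1.354, -0.206], TCP at [209.446, -535.513, 303.888] pointing down, gripper open.
Joint ranges: [-2.99, 2.99], [-0.89, 2.07], [0.3, 2.58], [-1.14, 4.28], [0, 2.63], [-3.12, 3.12]. Speed limits (rad/s): [2.57, 2.57, 3.01, 3.14, 3.14, 3.14].

### API

Orientations are given as a unit quaternion [w, x, y, z].
In Python, from station import arm gives the robot as it stands. The module is installed in compiled form; this text tells all that it offers.
- The arm moves only by the tool apply_moves, never from a script. Its argument "plan" is a list of rows, each a list of 5 numbers: the closure in counts, from 0 (fully open) to 255 (shut), then the shift along the world's x, y, z in mm, then the turn about the world's z in rad. A call has exactly 8 rows; each row is the pose to reach, as a shift and turn from the pose commanded when the call began; what a row does not reach only later rows make up. A row lasts 1/12 s, in which the tool goes at most 41.7 mm and 7.16 degrees, less where a joint would pass 70% of its speed; a pose out of reach is approached as far as the arm can. A call with a gripper value outside its range is refused whole. The fingers move at their own pace and stop on an object; the grip force is fixed at half the most. Time passes only in rows, so rows that repeat a pose let the fingers close, or fill a call up. It gives the time, the measured TCP pose, the force, the opening and the grip force at its end, in the units of the state.
- arm.sense(): the state, without advancing time (a new reading comes with each control period).
- arm.capture(name): name is "scene" or "top" or "wrist"; returns a dict with "pixels" (420x560x3 uint8, blue, green, red), "camera_matrix" (3x3 intrinsics, pixels), "pose" (4x4, takes a point from camera to world coordinates). Camera axes: x right, y up, looking along -z (the intrinsics and any distortion apply to the point x, -y, -z); pixel columns grow to the right and rows downward; lengths in mm; the calibration is good to about 2 mm. The wrist camera is an equidistant fisheye: a pixel r from the principal point sees the ray r / f radians off the axis. A picture is of the moment at which its call begins. There is no depth.
- arm.finish_job(): hands the job in; it is judged then, once.
The state is a dict: "t": time; "qpos": joint angles; "dq": joint speeds; "tau": joint torques, N m; "tool_pos": TCP position; "eef_rot": TCP orientation; "contact_force": force on the tool from outside, world axes, zero at the start; "moment": the same for the moment, N m; "width": opening from 0.0 (shut) to 1.0 (fully open); "gripper_force": force on a finger pad.
Only numpy, scipy, OpenCV 4.12 (cv2) and the standard library are available. Lean on these libraries where they do the work, as an engineer would, in place of code of your own. Each camera call takes 0.05 s, during which the arm holds its last target. There are 200 camera calls.

## Working session

There is one attempt and no reset: what is moved stays moved. The work goes in short steps, Python scripts to look and compute and a tool call to move; the robot and the scene stay as the last step left them, time stands still between calls to the robot, and variables do not carry over. Pictures are saved under pics/ and viewed, at most 12 in all, crops included, and the job is handed in when it is done.

Besides the shell and the picture viewer there is one more tool, called after "Call:" as name(argument=value, ...), one argument or row to a line, values as JSON. apply_moves: Moves the arm, as the interface text tells. Its arguments: {"type":"object","properties":{"plan":{"type":"array","items":{"type":"array","items":{"type":"number"}}}},"required":["plan"]}

```bash
mkdir -p pics
cat > h.py <<'E'
import numpy as np, cv2
from station import arm
def shot(n,f):
    c=arm.capture(n); cv2.imwrite(f,np.ascontiguousarray(c["pixels"])); return c
def ray(c,u,v,z):
    K=np.array(c["camera_matrix"]);P=np.array(c["pose"])
    d=np.array([(u-K[0,2])/K[0,0],-(v-K[1,2])/K[1,1],-1.]);d=P[:3,:3]@d;o=P[:3,3]
    return (o+d*(z-o[2])/d[2])[:2].round(1)
E
python3 - <<'E'
from h import *
a=shot("top","pics/t0.png");b=shot("scene","pics/s0.png")
print(a["camera_matrix"],a["pose"],b["pose"]);s=arm.sense();print(s["t"],s["tool_pos"],s["eef_rot"])
for u,v in [(0,0),(560,0),(0,420),(560,420)]:print(ray(a,u,v,0))
E
```

```text
[[511.53849893   0.         286.11763665]
 [  0.         511.53849893 213.06589153]
 [  0.           0.           1.        ]] [[ 1.88412889e-02  9.96042380e-01 -8.68595565e-02  4.47582491e+02]
 [-9.99755450e-01  1.97747973e-02  9.89937090e-03  2.42462125e+02]
 [ 1.15778231e-02  8.66517981e-02  9.96171381e-01  1.04262675e+03]
 [ 0.00000000e+00  0.00000000e+00  0.00000000e+00  1.00000000e+00]] [[-6.14203546e-01  5.16506756e-01 -5.96636216e-01  2.96231732e+01]
 [-7.89102985e-01 -4.10024238e-01  4.57380151e-01  6.10742488e+02]
 [-8.39537191e-03  7.51731930e-01  6.59415365e-01  6.06741601e+02]
 [ 0.00000000e+00  0.00000000e+00  0.00000000e+00  1.00000000e+00]]
0.1 [ 209.38036319 -535.11439642  303.04298603] [-8.26210005e-04  9.82677767e-01  1.85320593e-01  2.60383763e-05]
[977.4 843.9]
[1007.  -344.4]
[119.4 786.3]
[ 136.3 -320.2]
```

View pics/t0.png

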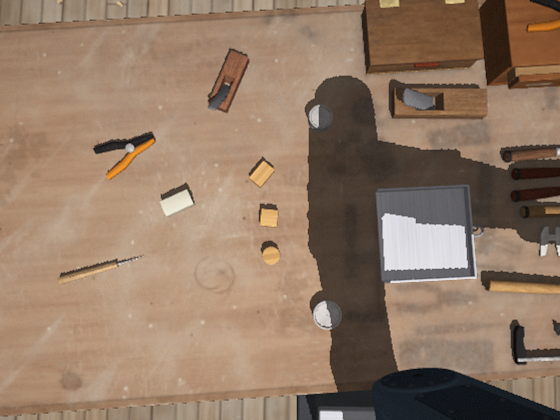

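View pics/s0.png

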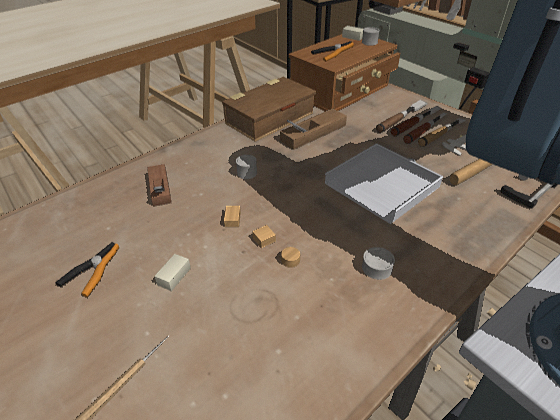

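The top view shows the batten at (262,173), the square at (269,216) and the dowel at (271,255). The wax is at (177,202), the tins at (320,117) and (327,315), and the pan spans (378,187) to (475,280). The path from the offcuts to the pan runs straight between the tins.

Run:
```python
from h import *
c=arm.capture("top");im=c["pixels"].astype(np.uint8);hsv=cv2.cvtColor(np.ascontiguousarray(im),cv2.COLOR_BGR2HSV)
r=hsv[150:275,240:290];print(hsv[173,262],hsv[216,269],hsv[235,240],hsv[185,285])
m=((r[...,1]>110)&(r[...,2]>120)).astype(np.uint8)
n,l,st,ce=cv2.connectedComponentsWithStats(m)
for i in range(1,n):
    if st[i,4]<80: continue
    ct=cv2.findContours((l==i).astype(np.uint8),0,2)[0][0]
    (x,y),wh,a=cv2.minAreaRect(ct)
    bx=cv2.boxPoints(((x+240,y+150),wh,a))
    print(st[i],"centre",ray(c,x+240,y+150,18),[ray(c,*p,20).tolist() for p in bx])
for n,u,v,z in [("tinA",320,117,20),("tinB",327,315,20),("wax",177,202,20),("pan FL",378,189,31),("FR",384,281,31),("BL",469,186,31),("BR",475,278,31)]: print(n,ray(c,u,v,z))
b=arm.capture("top")["pixels"][80:360,140:500];cv2.imwrite("pics/t1.png",cv2.resize(np.ascontiguousarray(b),None,fx=2.1,fy=2.1,interpolation=2))
```

```text
[ 17 126 220] [ 17 124 231] [ 14  60 197] [ 14  85 179]
[  9  11  26  26 368] centre [616.  283.3] [[607.1, 310.4], [644.6, 281.0], [624.3, 255.9], [587.0, 285.4]]
[ 20  58  18  19 303] centre [527.5 267.6] [[511.1, 286.2], [546.4, 283.5], [543.6, 248.8], [508.3, 251.6]]
[ 22  96  18  19 256] centre [452.1 261.5] [[443.9, 284.5], [475.2, 269.7], [460.3, 238.3], [429.1, 253.2]]
tinA [735.  166.8]
tinB [336.4 147.8]
wax [554.7 451.5]
pan FL [587.7  49.8]
FR [405.5  37.4]
BL [ 597.5 -132.8]
BR [ 414.7 -142.4]
```

View pics/t1.png

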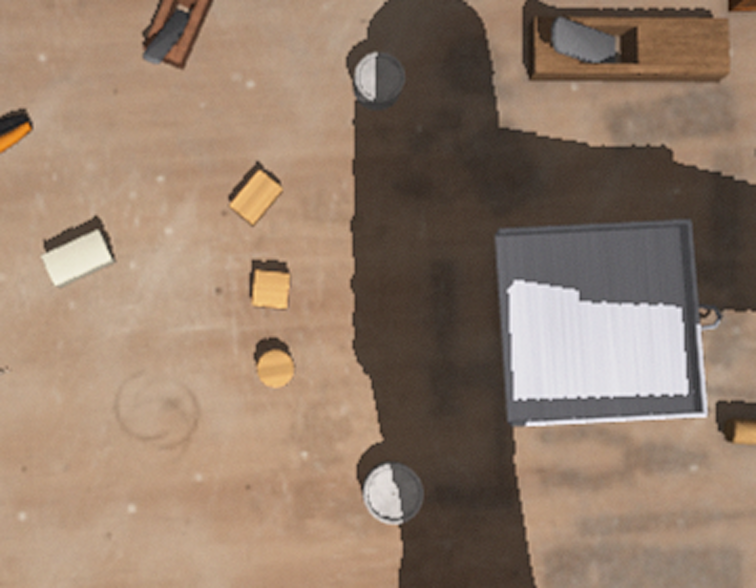

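The pan's mouth is centred near (496, 44) and it opens towards +y, almost square to the world axes. My plan is to sweep the square deep into the pan, then the dowel, then the batten along an arc. The fingers will be partly closed as a broom about 50 mm wide.

Call:
apply_moves(
  plan=[
    [190, 25, 30, -5, 0.1],
    [190, 50, 62, -10, 0.2],
    [190, 75, 94, -20, 0.3],
    [190, 100, 126, -30, 0.4],
    [190, 125, 158, -40, 0.5],
    [190, 150, 190, -50, 0.6],
    [190, 175, 222, -60, 0.7],
    [190, 200, 254, -70, 0.8],
  ],
)

```text
t: 0.87
tool_pos: [409.7, -280.4, 233.7]
eef_rot: [0.0, 0.832, 0.555, 0.0]
contact_force: [0.1, -0.8, 0.7]
width: 0.256
gripper_force: 0.0
```

Call:
apply_moves(
  plan=[
    [190, 8, 40, 0, 0.05],
    [190, 16, 80, 0, 0.1],
    [190, 24, 120, 0, 0.15],
    [190, 32, 160, 0, 0.2],
    [190, 40, 200, 0, 0.25],
    [190, 48, 240, 0, 0.3],
    [190, 56, 280, 0, 0.35],
    [190, 64, 320, 0, 0.4],
  ],
)

```text
t: 1.53
tool_pos: [472.8, 39.8, 234.3]
eef_rot: [0.0, 0.706, 0.709, 0.0]
contact_force: [1.0, -0.9, -0.3]
width: 0.257
gripper_force: 0.0
```

Call:
apply_moves(
  plan=[
    [190, 7, 40, 0, 0],
    [190, 14, 80, 0, 0],
    [190, 21, 120, 0, 0],
    [190, 28, 160, 0, 0],
    [190, 35, 200, 0, 0],
    [190, 42, 240, 0, 0],
    [190, 49, 275, -10, 0],
    [190, 54, 290, -40, 0],
  ],
)

```text
t: 2.2
tool_pos: [529.4, 333.3, 198.6]
eef_rot: [0.002, 0.705, 0.709, 0.005]
contact_force: [1.0, -0.6, 1.4]
width: 0.261
gripper_force: 0.0
```

Call:
apply_moves(
  plan=[
    [190, 0, 0, -30, 0],
    [190, 0, 0, -60, 0],
    [190, 0, 0, -85, 0],
    [190, 0, 0, -100, 0],
    [190, 0, 0, -108, 0],
    [190, 0, 0, -112, 0],
    [190, 0, 0, -112, 0],
    [190, 0, 0, -112, 0],
  ],
)

```text
t: 2.87
tool_pos: [527.6, 328.0, 83.1]
eef_rot: [0.0, 0.706, 0.708, 0.001]
contact_force: [-0.1, 0.0, -0.0]
width: 0.257
gripper_force: 0.0
```

Run:
```python
from h import *
c=shot("wrist","pics/w1.png");s=arm.sense();print(s["tool_pos"],s["contact_force"])
a=shot("scene","pics/s1.png")
```

```text
[527.89077442 328.0960022   83.61771911] [-0.56644973 -0.06035773  0.12751306]
```

View pics/s1.png

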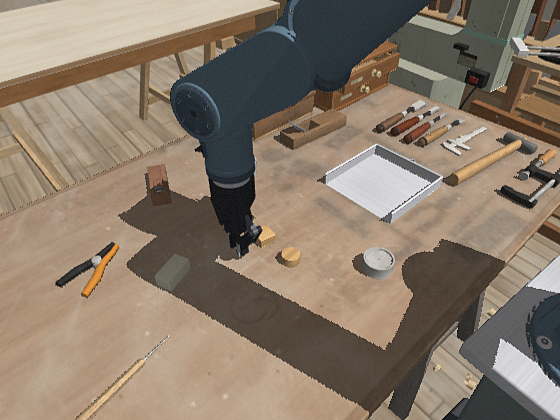

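View pics/w1.png

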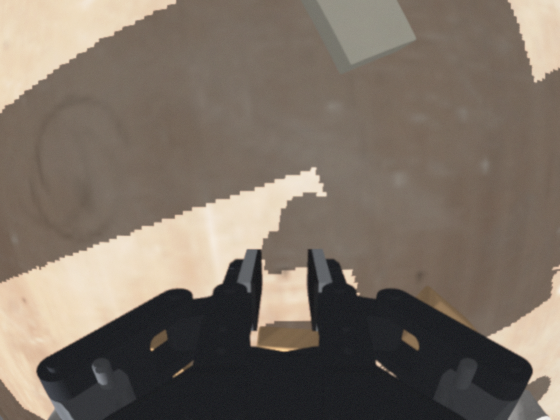

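The square (288,335) is centred ahead of the finger pair, whose gap centre is at about column 285. Sweeping it in now.

Call:
apply_moves(
  plan=[
    [190, 0, -10, -1, 0],
    [190, 0, -20, -2, 0],
    [190, 0, -32, -3, 0],
    [190, 0, -46, -3, 0],
    [190, 0, -64, -3, 0],
    [190, -1, -84, -3, 0],
    [190, -1, -104, -3, 0],
    [190, -2, -124, -3, 0],
  ],
)

```text
t: 3.63
tool_pos: [524.7, 201.6, 79.2]
eef_rot: [0.0, 0.707, 0.708, -0.0]
contact_force: [0.0, -0.3, -0.6]
width: 0.256
gripper_force: 0.1
```

Call:
apply_moves(
  plan=[
    [190, 0, -20, 0, 0],
    [190, -1, -40, 0, 0],
    [190, -1, -60, 0, 0],
    [190, -2, -80, 0, 0],
    [190, -2, -100, 0, 0],
    [190, -3, -120, 0, 0],
    [190, -3, -140, 0, 0],
    [190, -4, -160, 0, 0],
  ],
)

```text
t: 4.3
tool_pos: [520.4, 41.6, 79.2]
eef_rot: [0.0, 0.707, 0.707, -0.0]
contact_force: [1.0, 2.2, 0.6]
width: 0.258
gripper_force: 0.2
```

Run:
```python
from h import *
shot("scene","pics/s2.png");s=arm.sense();print(s["tool_pos"],s["contact_force"])
```

```text
[520.57602367  38.82819837  79.27658955] [ 1.61000215 -2.84831802  0.40644764]
```

View pics/s2.png

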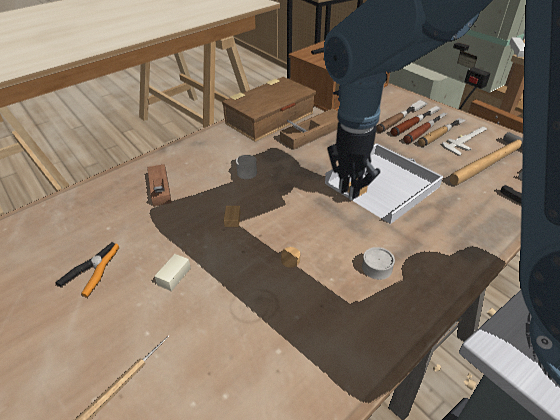

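The square is ahead of the fingers at the pan mouth, near (362,190). I'll push it deeper, then lift clear.

Call:
apply_moves(
  plan=[
    [190, 0, -20, 0, 0],
    [190, -1, -40, 0, 0],
    [190, -1, -60, 1, 0],
    [190, -2, -74, 2, 0],
    [190, -2, -84, 2, 0],
    [190, -3, -90, 2, 0],
    [190, -3, -80, 6, 0],
    [190, -3, -65, 40, 0],
  ],
)

```text
t: 5.02
tool_pos: [513.8, -20.8, 114.4]
eef_rot: [-0.005, 0.707, 0.707, -0.003]
contact_force: [-1.0, -0.5, 0.0]
width: 0.251
gripper_force: 0.0
```

Call:
apply_moves(
  plan=[
    [190, -6, 35, 20, 0],
    [190, -14, 75, 25, 0],
    [190, -22, 115, 25, 0],
    [190, -30, 155, 25, 0],
    [190, -38, 195, 25, 0],
    [190, -46, 235, 25, 0],
    [190, -54, 275, 25, 0],
    [190, -62, 315, 25, 0],
  ],
)

```text
t: 5.68
tool_pos: [454.1, 296.6, 144.4]
eef_rot: [-0.0, 0.706, 0.708, 0.0]
contact_force: [0.6, -0.5, -0.4]
width: 0.253
gripper_force: 0.0
```

Call:
apply_moves(
  plan=[
    [190, -1, 20, 0, 0],
    [190, -1, 34, -5, 0],
    [190, -1, 34, -25, 0],
    [190, -1, 34, -45, 0],
    [190, -1, 34, -57, 0],
    [190, -1, 34, -63, 0],
    [190, -1, 34, -65, 0],
    [190, -1, 34, -65, 0],
  ],
)

```text
t: 6.35
tool_pos: [454.9, 327.4, 78.8]
eef_rot: [-0.0, 0.707, 0.708, -0.0]
contact_force: [-0.4, -0.3, -0.1]
width: 0.252
gripper_force: 0.0
```

Run:
```python
from h import *
c=shot("wrist","pics/w2.png");s=arm.sense();print(s["tool_pos"],s["contact_force"])
```

```text
[455.34611941 327.61770117  79.51231493] [ 0.01021265 -0.56724682  0.48588916]
```

View pics/w2.png

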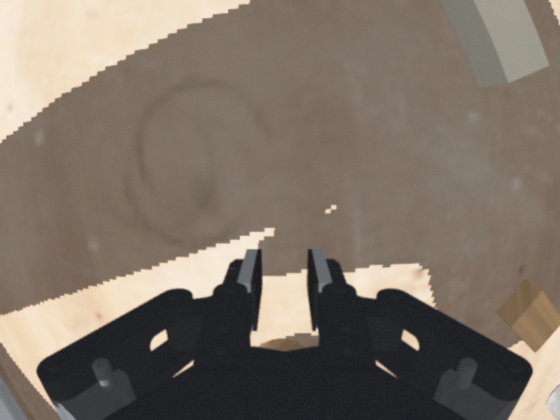

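The disc's edge is at (285,343), centred between the fingers. Sweeping it in.

Call:
apply_moves(
  plan=[
    [190, -1, -10, 0, 0],
    [190, -2, -20, 0, 0],
    [190, -2, -32, 0, 0],
    [190, -2, -46, 0, 0],
    [190, -2, -63, 0, 0],
    [190, -2, -81, 0, 0],
    [190, -2, -99, 0, 0],
    [190, -1, -117, 0, 0],
  ],
)

```text
t: 7.07
tool_pos: [453.6, 208.9, 79.5]
eef_rot: [0.0, 0.707, 0.708, 0.0]
contact_force: [0.6, 0.6, 0.8]
width: 0.252
gripper_force: 0.2
```

Call:
apply_moves(
  plan=[
    [190, 0, -18, 0, 0],
    [190, 1, -36, 0, 0],
    [190, 1, -54, 0, 0],
    [190, 2, -72, 0, 0],
    [190, 2, -90, 0, 0],
    [190, 3, -108, 0, 0],
    [190, 3, -126, 0, 0],
    [190, 4, -144, 0, 0],
  ],
)

```text
t: 7.73
tool_pos: [457.4, 65.0, 79.5]
eef_rot: [0.0, 0.707, 0.708, 0.0]
contact_force: [0.6, -0.3, -0.4]
width: 0.255
gripper_force: 0.2
```

Call:
apply_moves(
  plan=[
    [190, 0, -18, 0, 0],
    [190, 1, -36, 0, 0],
    [190, 1, -54, 1, 0],
    [190, 2, -70, 2, 0],
    [190, 2, -81, 2, 0],
    [190, 2, -86, 2, 0],
    [190, 2, -76, 6, 0],
    [190, 2, -60, 40, 0],
  ],
)

```text
t: 8.4
tool_pos: [456.0, 7.0, 115.0]
eef_rot: [-0.005, 0.708, 0.707, -0.003]
contact_force: [-1.0, 0.7, -0.6]
width: 0.259
gripper_force: 0.0
```

Call:
apply_moves(
  plan=[
    [190, 20, 30, 20, -0.08],
    [190, 40, 65, 30, -0.16],
    [190, 60, 100, 30, -0.24],
    [190, 80, 135, 30, -0.32],
    [190, 100, 170, 30, -0.4],
    [190, 120, 205, 30, -0.48],
    [190, 140, 240, 30, -0.56],
    [190, 158, 275, 30, -0.66],
  ],
)

```text
t: 9.07
tool_pos: [617.6, 285.1, 149.2]
eef_rot: [-0.0, 0.898, 0.439, -0.0]
contact_force: [0.3, -1.2, 0.5]
width: 0.254
gripper_force: 0.0
```

Run:
```python
from h import *
c=shot("top","pics/t2.png");s=arm.sense();print(s["tool_pos"],s["eef_rot"])
```

```text
[619.5639994  290.83441836 149.30846461] [-0.00120622  0.8995944   0.43671863  0.00230209]
```

View pics/t2.png

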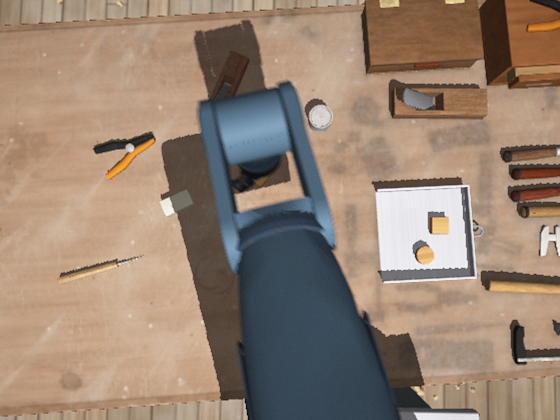

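The square (440,225) and the disc (425,255) are both well inside the pan. Next I'll place the fingers behind the batten's long face.

Call:
apply_moves(
  plan=[
    [190, 14, 16, 0, 0],
    [190, 27, 31, 0, 0],
    [190, 27, 31, -20, 0],
    [190, 27, 31, -40, 0],
    [190, 27, 31, -56, 0],
    [190, 27, 31, -65, 0],
    [190, 27, 31, -69, 0],
    [190, 27, 31, -69, 0],
  ],
)

```text
t: 9.78
tool_pos: [643.9, 312.7, 78.9]
eef_rot: [-0.0, 0.898, 0.441, -0.001]
contact_force: [0.2, 0.5, -0.1]
width: 0.255
gripper_force: 0.0
```

Run:
```python
from h import *
c=shot("wrist","pics/w3.png");s=arm.sense();print(s["tool_pos"],s["eef_rot"])
```

```text
[644.74600382 312.82337144  80.15325885] [-6.57897459e-05  8.97670897e-01  4.40666457e-01 -1.73129084e-04]
```

View pics/w3.png

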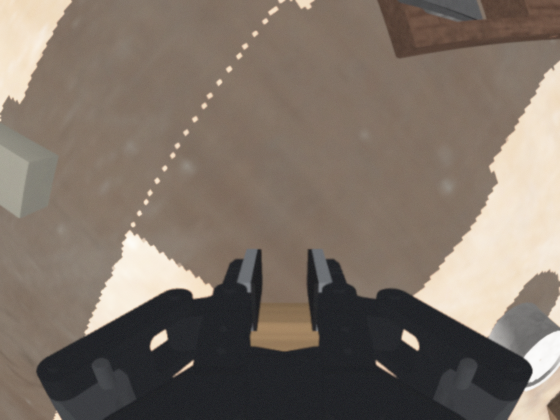

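The batten's long face at (285,305) lies parallel to the fingers. I'll push it along an arc.

Call:
apply_moves(
  plan=[
    [190, -3, 2, 0, 0],
    [190, -8, -4, 0, 0],
    [190, -13, -9, 0, 0],
    [190, -19.5, -17, 0, 0.03],
    [190, -26, -24.5, 0, 0.06],
    [190, -32, -32.5, 0, 0.09],
    [190, -38, -40.5, 0, 0.12],
    [190, -44, -48.5, 0, 0.15],
  ],
)

```text
t: 10.5
tool_pos: [600.4, 263.4, 80.9]
eef_rot: [0.0, 0.862, 0.507, 0.0]
contact_force: [0.5, 0.2, -0.3]
width: 0.252
gripper_force: 0.1
```

Call:
apply_moves(
  plan=[
    [190, -5.5, -8.5, 0, 0.03],
    [190, -10.5, -17.5, 0, 0.06],
    [190, -15.5, -26, 0, 0.09],
    [190, -20, -35, 0, 0.12],
    [190, -25, -44, 0, 0.15],
    [190, -29, -53, 0, 0.18],
    [190, -33, -62, 0, 0.21],
    [190, -36.5, -71.5, 0, 0.24],
  ],
)

```text
t: 11.17
tool_pos: [563.8, 192.0, 80.8]
eef_rot: [0.0, 0.795, 0.607, 0.0]
contact_force: [0.0, 0.2, 0.2]
width: 0.256
gripper_force: 0.1
```

Run:
```python
from h import *
c=shot("wrist","pics/w4.png");s=arm.sense();print(s["tool_pos"],s["eef_rot"])
```

```text
[563.27444481 190.59115447  80.54547155] [ 1.86062349e-04  7.94483080e-01  6.07286121e-01 -4.10313486e-04]
```

View pics/w4.png

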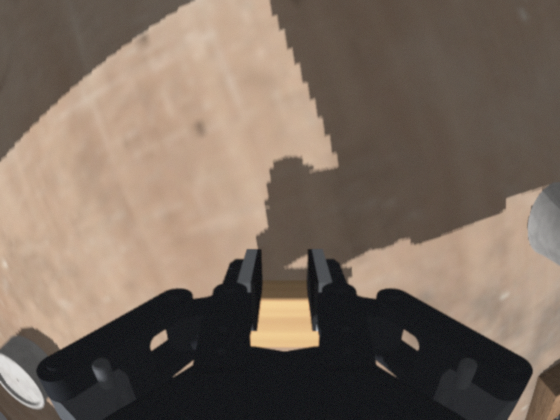

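The batten sits flush against both fingers at (285,290), so I'll finish the arc and push it into the pan.

Call:
apply_moves(
  plan=[
    [190, -5, -18, 0, 0.06],
    [190, -10, -37, 0, 0.12],
    [190, -14, -57, 0, 0.18],
    [190, -17, -77, 0, 0.23],
    [190, -18, -95, 0, 0.26],
    [190, -18, -113, 0, 0.27],
    [190, -18, -131, 0, 0.27],
    [190, -18, -149, 0, 0.27],
  ],
)

```text
t: 11.88
tool_pos: [546.2, 42.9, 80.8]
eef_rot: [0.0, 0.707, 0.707, 0.0]
contact_force: [-0.2, 0.7, -0.8]
width: 0.257
gripper_force: 0.2
```

Call:
apply_moves(
  plan=[
    [190, 0, -15, 0, 0],
    [190, 0, -26, 1, 0],
    [190, 0, -33, 1, 0],
    [190, 0, -36, 1, 0],
    [190, 0, -26, 5, 0],
    [190, 0, -10, 40, 0],
    [190, 0, 20, 70, 0],
    [190, 0, 60, 70, 0],
  ],
)

```text
t: 12.55
tool_pos: [549.8, 104.4, 156.3]
eef_rot: [0.004, 0.707, 0.707, 0.003]
contact_force: [2.9, 0.5, 0.0]
width: 0.259
gripper_force: 0.0
```

Call:
apply_moves(
  plan=[
    [190, 0, 40, 10, 0],
    [190, 0, 80, 20, 0],
    [190, 0, 120, 30, 0],
    [190, 0, 150, 30, 0],
    [190, 0, 170, 30, 0],
    [190, 0, 180, 30, 0],
    [190, 0, 180, 30, 0],
    [190, 0, 180, 30, 0],
  ],
)

```text
t: 13.22
tool_pos: [545.7, 284.2, 179.8]
eef_rot: [-0.0, 0.706, 0.708, -0.0]
contact_force: [-0.1, 0.1, -0.1]
width: 0.251
gripper_force: 0.0
```

Run:
```python
from h import *
c=shot("top","pics/t3.png");s=arm.sense();print(s["t"],s["tool_pos"])
for n,u,v,z in [("tinA",320,117,20),("tinB",327,315,20)]: print(n,ray(c,u,v,z))
```

```text
13.2667 [545.96461958 283.31471679 179.74442651]
tinA [735.  166.8]
tinB [336.4 147.8]
```

View pics/t3.png

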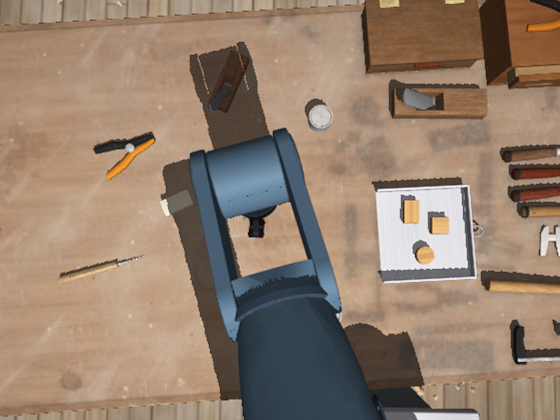

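All three offcuts are inside the pan: the batten at (411,211), the square at (440,225) and the disc at (425,255). One tin at (320,117) and the wax at (177,202) haven't moved. The other tin is hidden by the arm, but no sweep went near it, and the gripper is clear of everything.

```bash
python3 -c "
from station import arm
print(arm.finish_job())"
```

```text
the job is handed in; nothing more can be done
None
```

I swept all three offcuts into the scrap pan and handed the job in at about 13 s; the final picture shows them well inside, with one tin and the wax block unmoved, while the other tin was hidden by the arm but no sweep went near it (no verdict was returned).

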